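Shut the herb house's vent flap with the hook pole

ROBOT

A 6-joint arm with a two-finger parallel gripper is mounted at the origin on a cart in front of the work surface, level with it; the furniture and walls round the work are solid. World frame = base frame: x ahead of the robot, y to its left, z up, the work surface at z = 0. Lengths are in mm, angles in rad, forces in N, time in s.
With the tool pointing down it reaches from about 400 to 825 mm from the base axis. Payload 7 kg.
Tool frame: the origin (TCP) lies at the very end of the fingers, on their centre line; the grasp point (between the pads) lies 19 mm behind it; x points along the fingers, z is the direction in which the jaws open and shut, and the axes are right-handed (so a half turn about x gives the same grasp; the last joint's range is limited). The gripper opens to 85 mm and grips with 20 to 120 N. Pads are 22 mm wide; open, the fingers measure 114 mm over their backs; the gripper's body (76 mm by 85 mm) begins 54 mm behind the grasp point. The pads swing forward as they close: fully open they stand 13 mm farther back than shut.
Start: joints at [1.454, 0.359, 0.012, 0, -1.224, -0.288], TCP at [265.845, 620.421, 231.302] pointing down, gripper open.
Joint ranges: [-3.07, 3.07], [-1.43, 2.12], [-1.02, 1.25], [-3.03, 1.67], [-3.05, -0], [-3.03, 3.03]. Speed limits (rad/s): [2.39, 2.39, 3.01, 3.14, 3.14, 3.14].

INTERFACE

Orientations are given as a unit quaternion [w, x, y, z].
In Python, from station import observe, camera, calibration, job_done gives the robot as it stands. The module is installed in compiled form; this text tells all that it offers.
- The arm moves only by the tool play_rows, never from a script. Its arguments are lists of equal length, an entry for each row: "delta_pos": the shift along the tool's x, y, z in m, a list of three; "turn": the turn, a rotation vector about the tool's x, y, z in degrees, a list of three; "claw": the opening, from 0 (shut) to 1 (fully open). In form: {"delta_pos": [[x, y, z], ...], "turn": [[wx, wy, wz], ...], "claw": [claw, ...]}. A call has 1 to 20 rows; each row shifts and turns the commanded pose from where the row before left it, along the tool's axes as they then stand; what a row does not reach is not made up. A row lasts 1/10 s, in which the tool goes at most 50 mm and 8.59 degrees, less where a joint would pass 70% of its speed; a pose out of reach is approached as far as the arm can. A call with a gripper value outside its range is refused whole. The fingers move at their own pace and stop on an object; "grip_force" is the grip in N (left out, the last holds). Time passes only in rows, so rows that do not move let the fingers close. It gives the time, the measured TCP pose, the force and the opening at its end, in the units of the state.
- observe(): the state, without advancing time (a new reading comes with each control period).
- camera(name): name is "scene" or "top"; returns the picture (384x512x3 uint8, blue, green, red); there is no depth.
- calibration(name): a dict with "fx", "fy", "cx", "cy" (pixels), "extrinsics" (4x4, takes a point from world to camera coordinates). Camera axes: x right, y up, looking along -z (the intrinsics and any distortion apply to the point x, -y, -z); pixel columns grow to the right and rows downward; lengths in mm; the calibration is good to about 2 mm. A picture is of the moment at which its call begins. calibration takes no time and is no camera call.
- job_done(): hands the job in, once; it reports no verdict.
The state is a dict: "time": time; "q": joint angles; "dq": joint speeds; "joint_efforts": joint torques, N m; "position": TCP position; "eef_rot": TCP orientation; "contact_force": force on the tool from outside, world axes, zero at the start; "wrist_torque": the same for the moment, N m; "grip_width": finger opening in mm.
Only numpy, scipy, OpenCV 4.12 (cv2) and the standard library are available. Lean on these libraries where they do the work, as an engineer would, in place of code of your own. Each camera call takes 0.05 s, during which the arm holds its last target.

TASK

The rear vent flap of the herb house stands open. Take the hook pole from its rest, drop its hook into the ring eye on the flap and pull the flap fully shut with it, then unhook and lay the pole back on its rest, hook down as it was. Do not touch the flap with the gripper or arm.

Things in the scene. Friction and masses are not known exactly. Their poses are not given: they have to be found in the camera images.
- pole_grip (a point): Centre of the square-sided wooden handle (200 long, 18 wide, 22 high) of the hook pole, a loose 160 g tool lying level in its rest, hook down. Grip it here from above, across the 18 mm. An 8 mm steel rod goes on from its front end on the same axis and bends straight down 170 mm ahead of this point. Axes: x along the pole to the hook, z up.
- hook_tip (a point): Lower end of the pole's hook, a straight vertical steel finger of 8 mm diameter; this point is 170 mm ahead of pole_grip along the pole and 49 mm below it (the finger hangs 45 mm below the underside of the rod). Axes as pole_grip.
- eye (a point): Centre of the ring eye on the vent flap: steel ring, 40 mm inside, 56 mm outside diameter, of 8 mm wire, open upwards (level when the flap is shut, tilting with it). Axes turn with the flap: z through the ring, y along the hinge, -x over the house. In these axes the hinge line is 190 mm below and 35 mm to +x of this point; it is 80 mm above the worktop.
- flap (a joint): Angle of the vent flap, a 250 x 155 mm white pane in an aluminium frame, hinged along its lower edge at the back of the herb house. 0 = shut (upright, firm stop); grows as its top leans away from the house, to 0.85 rad. It stays where it is left; 2 to 3 N at the eye moves it.
- pole_rest: Fixed wooden rest for the pole: a 200 x 70 mm base with two V forks, 150 mm apart, that guide the handle to its place; mouths about 70 mm wide at 80 mm height. Origin on the worktop under the middle; x along the lying pole towards the hook, z up. The lying handle's centre is 61 mm above the origin.
- herb_house: Fixed indoor herb house between the robot and the flap: wooden base 220 x 300 mm, clear sloping roof 120 mm high at the front (-x) and 235 mm at the back. Origin on the worktop under the flap's hinge line, x away from the robot, y along the hinge.
Not all that is in view belongs to the job. Leave any green look-alike of the pole_rest alone.

How it is judged:
By the outcome, as a careful person would: the job done as asked, in the order asked, and still so for the second after the job is handed in, with the robot touching nothing.
It also fails if it takes over 59 s, if anything falls off the work surface, if the arm or the gripper's body presses on something with over 40 N, if the wrist force passes 120 N, or if a joint passes its speed limit or range.

## Working session

There is one attempt and no reset: what is moved stays moved. The work goes in short steps, Python scripts to look and compute and a tool call to move; the robot and the scene stay as the last step left them, time stands still between calls to the robot, and variables do not carry over. Pictures are saved under pics/ and viewed, and the job is handed in when it is done.

Besides the shell and the picture viewer there is one more tool, called after "Call:" as name(argument=value, ...), one argument or row to a line, values as JSON. play_rows: Moves the arm, as the interface text tells. Its arguments: {"type":"object","properties":{"delta_pos":{"type":"array"},"turn":{"type":"array"},"claw":{"type":"array"},"grip_force":{"type":"number"}},"required":["delta_pos","turn","claw"]}

```bash
mkdir -p pics
python3 - <<'E'
from station import observe,camera,calibration
import cv2
s=observe();print(s)
for n in("scene","top"):
    im=camera(n);cv2.imwrite(f"pics/{n}0.png",im);c=calibration(n);print(n,c)
E
```

```text
{'time': 0.0, 'q': array([ 1.45409582e+00,  3.59369750e-01,  1.10629293e-02, -3.56625655e-04,
       -1.22410572e+00, -2.88073989e-01]), 'dq': array([ 0.0020908 , -0.00112492,  0.0028776 , -0.00098998, -0.00078261,
       -0.00085249]), 'joint_efforts': array([ 4.32991383e-04, -5.83319092e+01,  2.93422222e+01,  6.93678752e+00,
       -5.83573026e-03, -7.10501631e-07]), 'position': array([265.67104834, 619.99176561, 230.37537205]), 'eef_rot': array([-0.38961537, -0.58986372, -0.38889376,  0.59078109]), 'contact_force': array([ 1.02014046, -0.68507201, -0.14254921]), 'wrist_torque': array([ 0.01589047, -0.00044779,  0.04853627]), 'grip_width': 85.49802944560403}
scene {'fx': 430.79382711819375, 'fy': 430.79382711819375, 'cx': 263.5353446454904, 'cy': 193.40383647525934, 'extrinsics': array([[-3.73431328e-01,  9.27433775e-01, -2.03871477e-02,
         1.52428046e+02],
       [-6.69002022e-01, -2.54018965e-01,  6.98506020e-01,
         2.65259351e+02],
       [ 6.42639353e-01,  2.74483074e-01,  7.15313710e-01,
        -1.91354998e+03],
       [ 0.00000000e+00,  0.00000000e+00,  0.00000000e+00,
         1.00000000e+00]])}
top {'fx': 366.47094752149167, 'fy': 366.47094752149167, 'cx': 255.76808988087532, 'cy': 196.47812803123375, 'extrinsics': array([[ 7.10452491e-02, -9.97471341e-01, -1.86993226e-03,
         3.34049129e+01],
       [ 7.71048228e-01,  5.37286918e-02,  6.34505995e-01,
        -5.31717755e+02],
       [-6.32801076e-01, -4.65204444e-02,  7.72915678e-01,
        -9.00099339e+02],
       [ 0.00000000e+00,  0.00000000e+00,  0.00000000e+00,
         1.00000000e+00]])}
```

View pics/scene0.png

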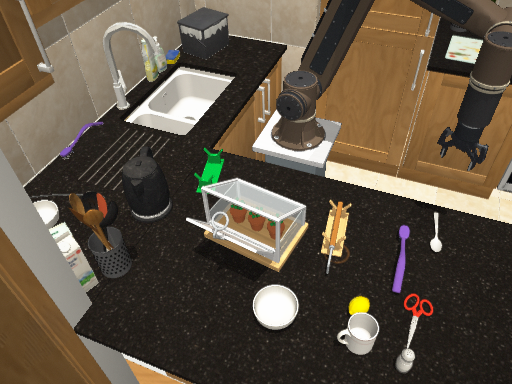

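View pics/top0.png

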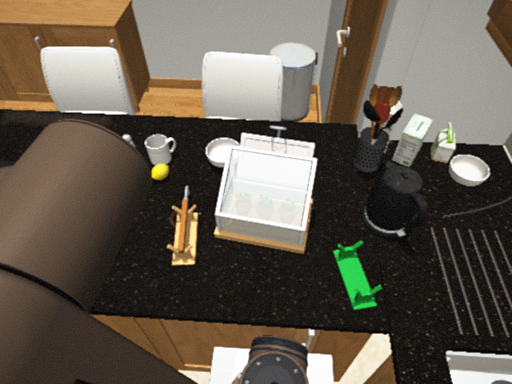

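The wooden rest with the pole is at scene (337,233) and top (185,235). The green look-alike is at scene (211,170) and top (355,277), and it stays untouched. The herb house is at scene (255,220). The flap leans away from the robot, with its ring at scene (220,219) and top (279,128). I'll enlarge these.

Run:
```python
import cv2
a=cv2.imread("pics/scene0.png");b=cv2.imread("pics/top0.png")
def crop(im,x,y,w,h,k,n): cv2.imwrite(n,cv2.resize(im[y:y+h,x:x+w],None,fx=k,fy=k,interpolation=cv2.INTER_CUBIC))
crop(a,305,190,70,90,6,"pics/c1.png")
crop(a,180,170,130,100,6,"pics/c2.png")
crop(b,155,175,70,100,6,"pics/c3.png")
crop(b,205,115,120,100,6,"pics/c4.png")
```

```text
(no output)
```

View pics/c1.png

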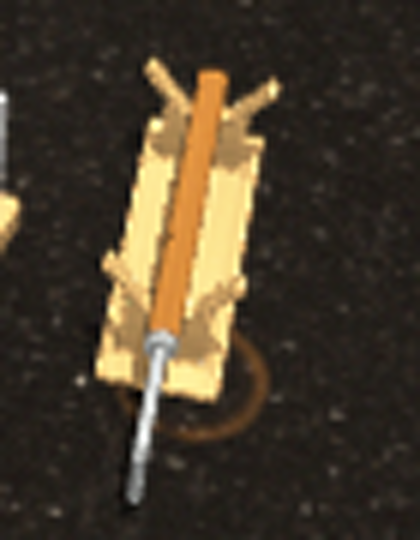

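View pics/c2.png

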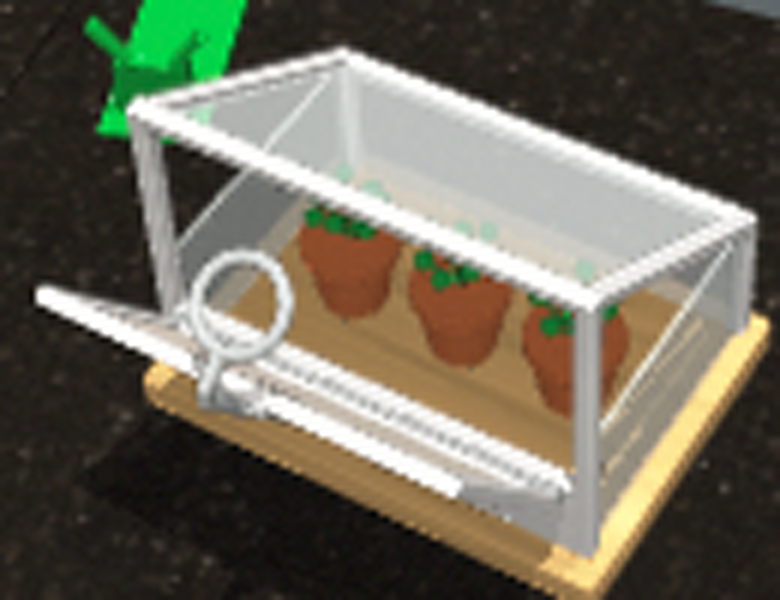

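View pics/c3.png

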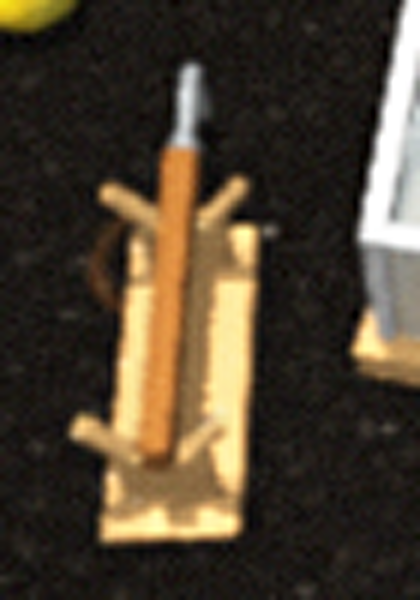

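View pics/c4.png

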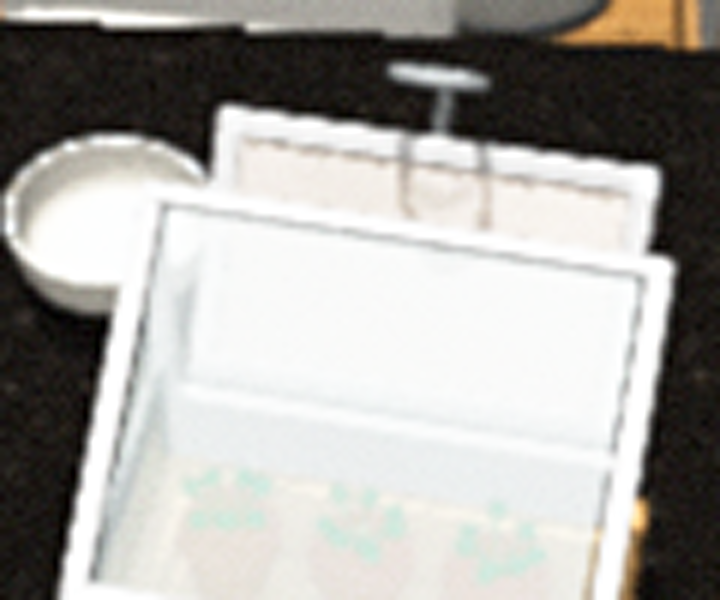

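```bash
cat > h.py <<'E'
import numpy as np
from station import calibration
C={n:calibration(n) for n in("scene","top")}
def ray(n,p):
    c=C[n];E=c["extrinsics"];R=E[:3,:3];t=E[:3,3]
    d=R.T@np.array([(p[0]-c["cx"])/c["fx"],-(p[1]-c["cy"])/c["fy"],-1.]);return -R.T@t,d/np.linalg.norm(d)
def tri(ps,pt):
    o1,d1=ray("scene",ps);o2,d2=ray("top",pt)
    A=np.c_[d1,-d2];s=np.linalg.lstsq(A,o2-o1,rcond=None)[0]
    a=o1+s[0]*d1;b=o2+s[1]*d2;return (a+b)/2,np.linalg.norm(a-b)
def atz(n,p,z):
    o,d=ray(n,p);return o+d*(z-o[2])/d[2]
def proj(n,X):
    c=C[n];E=c["extrinsics"];q=E[:3,:3]@np.asarray(X,float)+E[:3,3]
    return np.array([c["cx"]+c["fx"]*q[0]/-q[2],c["cy"]-c["fy"]*q[1]/-q[2]])
E
python3 - <<'E'
from h import *
np.set_printoptions(precision=1,suppress=True)
P={'rear':((340.3,202),(180.8,251.7)),'front':((331.7,246.3),(185,199.7)),'ring':((220.3,220.8),(278.2,128)),
'roofL':((278.3,219.7),(230.8,148.3)),'roofR':((203.8,187.8),(316.3,159.2)),'bend/tip':((327.2,273.3),(186.7,186.3))}
for k,v in P.items(): print(k,*tri(*v))
# handle top ends at z=72
for n,a,b in(("scene",(340.3,202),(331.7,246.3)),("top",(180.8,251.7),(185,199.7))): print(n,atz(n,a,72),atz(n,b,72))
print("scene tip z12",atz("scene",(327.2,273.3),12),"top bend z65",atz("top",(186.7,186.3),65))
E
```

```text
rear [398.4 291.2  64. ] 1.0432110855930998
front [600.  316.8  64.9] 0.3949478985108555
ring [770.   16.1 251.7] 3.016757058005107
roofL [688.4 163.1 228.9] 2.701194727687024
roofR [ 651.5 -103.5  233.7] 7.568078341612575
bend/tip [684.9 330.2  35.9] 3.202435067311468
scene [405.8 292.9  72. ] [605.5 317.5  72. ]
top [393.9 288.5  72. ] [594.3 314.8  72. ]
scene tip z12 [669.2 326.1  12. ] top bend z65 [659.8 322.7  65. ]
```

Run:
```python
import cv2
a=cv2.imread("pics/scene0.png");b=cv2.imread("pics/top0.png")
def crop(im,x,y,w,h,k,n): cv2.imwrite(n,cv2.resize(im[y:y+h,x:x+w],None,fx=k,fy=k,interpolation=cv2.INTER_CUBIC))
crop(a,195,170,130,105,6,"pics/c5.png")
crop(b,205,110,120,145,4,"pics/c6.png")
```

```text
(no output)
```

View pics/c5.png

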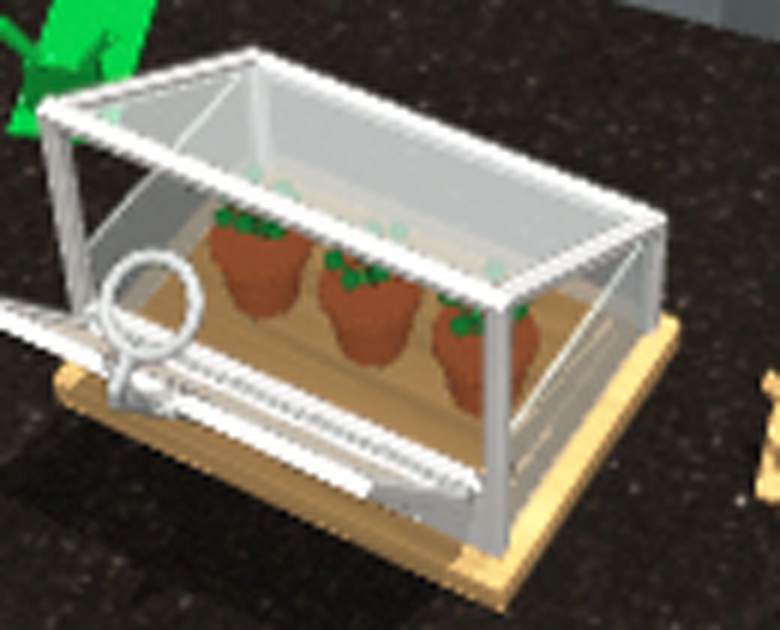

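View pics/c6.png

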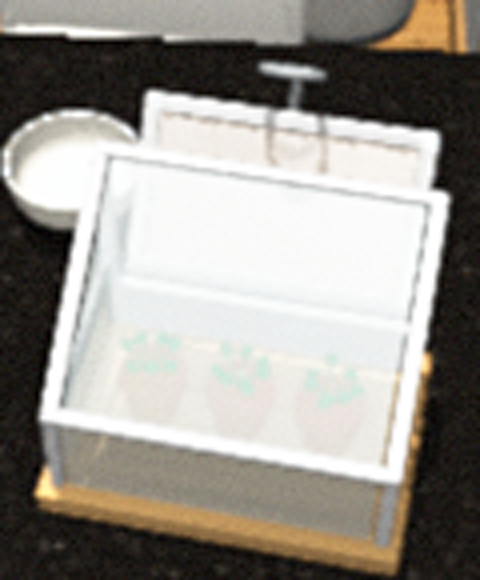

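Run:
```python
from h import *
np.set_printoptions(precision=3,suppress=True)
a=atz("scene",(278.8,271.7),0);b=atz("scene",(205,236.3),0);c=atz("top",(214.3,235),0);d=atz("top",(303.3,253.8),0)
print(a,b,c,d,np.linalg.norm(a-b),np.linalg.norm(c-d),np.linalg.norm(a-c),np.linalg.norm(b-d))
from scipy.optimize import least_squares
# model: base 220x300 corners, hinge xoff unknown (h), eye yoff=0
def model(p):
    x,y,w,th,xo=p;R=np.array([[np.cos(w),-np.sin(w),0],[np.sin(w),np.cos(w),0],[0,0,1]])
    H=lambda v:np.array([x,y,0])+R@np.array(v,float)
    eye=H([-35*np.cos(th)+190*np.sin(th),0,80+190*np.cos(th)+35*np.sin(th)])
    return H,eye
def f(p):
    H,e=model(p);xo=p[4]
    r=[proj("scene",H([xo,150,0]))-(278.8,271.7),proj("scene",H([xo,-150,0]))-(205,236.3),
    proj("top",H([xo-220,150,0]))-(214.3,235),proj("top",H([xo-220,-150,0]))-(303.3,253.8),
    2*(proj("scene",e)-(220.3,220.8)),2*(proj("top",e)-(278.2,128))]
    return np.concatenate(r)
s=least_squares(f,[680,30,-.13,.65,0]);print(s.x,s.fun);H,e=model(s.x);print(e)
print("shut eye",H([-35,0,270]))
from station import observe
from scipy.spatial.transform import Rotation as Ro
o=observe();q=o["eef_rot"];print(Ro.from_quat(q[[1,2,3,0]]).as_matrix(),o["q"])
```

```text
[712.036 176.127   0.   ] [ 667.135 -118.019    0.   ] [507.229 209.243   0.   ] [455.502 -88.055   0.   ] 297.55320753213084 301.7641606310791 207.46686965506245 213.74390624129666
[682.379  29.827  -0.154   0.658  11.818] [-0.521  1.239 -1.056  0.625 -0.566  1.856 -0.523  0.482 -0.913 -0.271
 -0.971  0.327]
[769.897  16.198 251.697]
shut eye [647.796  35.213 270.   ]
[[-0.     0.919 -0.394]
 [-0.001 -0.394 -0.919]
 [-1.     0.     0.002]] [ 1.454  0.359  0.011 -0.    -1.224 -0.288]
```

Call:
play_rows(
  delta_pos=[
    [0,0,0],
    [0,0,0],
    [0,0,0],
    [0,0,0],
    [0,0.01,0.018],
    [0,0.02,0.0345],
    [0,0.02,0.0345],
    [0,0.02,0.0345],
    [0,0.02,0.0345],
    [0,0.02,0.0345],
    [0,0.02,0.0345],
    [0,0.02,0.0345],
    [0,0.02,0.0345],
    [0,0.015,0.025],
    [0,0.0075,0.024],
    [0,0,0],
    [0,0,0],
    [0,0,0],
  ],
  turn=[
    [-7.6,0,0],
    [-7.6,0,0],
    [-7.6,0,0],
    [-7.6,0,0],
    [0,0,0],
    [0,0,0],
    [0,0,0],
    [0,0,0],
    [0,0,0],
    [0,0,0],
    [0,0,0],
    [0,0,0],
    [0,0,0],
    [0,0,0],
    [0,0,0],
    [0,0,0],
    [0,0,0],
    [0,0,0],
  ],
  claw=[1,1,1,1,1,1,1,1,1,1,1,1,1,1,1,1,1,1],
  grip_force=100,
)

```text
time: 1.9
position: [499.6, 304.3, 231.2]
eef_rot: [0.53, 0.468, 0.53, -0.468]
contact_force: [-0.5, 1.0, 0.6]
grip_width: 85.3
```

Run:
```python
from h import *
from station import *
import cv2
np.set_printoptions(precision=3,suppress=True)
from scipy.spatial.transform import Rotation as Ro
o=observe();q=o["eef_rot"];R=Ro.from_quat(q[[1,2,3,0]]).as_matrix();print(R,o["q"],o["position"],o["contact_force"])
print("to go tool axes",R.T@(np.array([500,304,42])-o["position"]))
a=camera("scene");b=camera("top")
f=lambda im,x,y,w,h,k:cv2.resize(im[y:y+h,x:x+w],None,fx=k,fy=k,interpolation=cv2.INTER_CUBIC)
cv2.imwrite("pics/d1.png",np.hstack([f(a,290,150,90,140,4),f(b,140,140,90,140,4)]))
```

```text
[[-0.     0.992  0.125]
 [-0.     0.125 -0.992]
 [-1.    -0.     0.   ]] [ 0.881  0.212 -0.193 -0.    -1.167  0.815] [499.59  304.346 231.207] [-0.51   1.035  0.603]
to go tool axes [189.207   0.398   0.392]
```

View pics/d1.png

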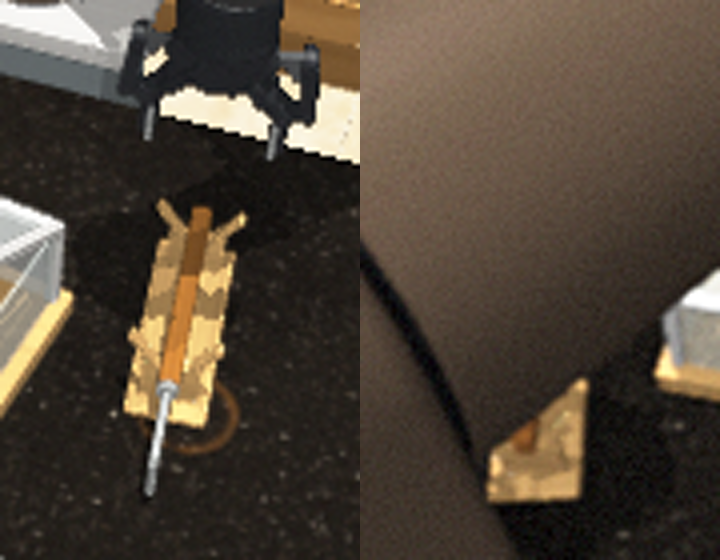

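The open gripper is above the rest in the scene view, with its fingers straddling the pole line. The top view is mostly blocked by the arm. Next I descend and look before closing.

Call:
play_rows(
  delta_pos=[
    [0.02,0,0],
    [0.03,0,0],
    [0.03,0,0],
    [0.03,0,0],
    [0.025,0,0],
    [0.02,0,0],
    [0.015,0,0],
    [0.01,0,0],
    [0.005,0,0],
    [0.002,0,0],
    [0,0,0],
    [0,0,0],
  ],
  turn=[
    [0,0,0],
    [0,0,0],
    [0,0,0],
    [0,0,0],
    [0,0,0],
    [0,0,0],
    [0,0,0],
    [0,0,0],
    [0,0,0],
    [0,0,0],
    [0,0,0],
    [0,0,0],
  ],
  claw=[1,1,1,1,1,1,1,1,1,1,1,1],
)

```text
time: 3.2
position: [500.2, 304.7, 45.0]
eef_rot: [0.531, 0.468, 0.53, -0.467]
contact_force: [-0.4, 0.5, -0.0]
grip_width: 85.6
```

```bash
cat > look.py <<'E'
import sys,cv2
from h import *
from station import *
from scipy.spatial.transform import Rotation as Ro
np.set_printoptions(precision=3,suppress=True)
def st():
    o=observe();q=o["eef_rot"];R=Ro.from_quat(q[[1,2,3,0]]).as_matrix();print(o["time"],o["position"],"F",o["contact_force"],"T",o["wrist_torque"],"w",o["grip_width"],"x",R[:,0],"yaw_y",np.arctan2(R[1,1],R[0,1]),"q",o["q"]);return o,R
f=lambda im,x,y,w,h,k:cv2.resize(im[y:y+h,x:x+w],None,fx=k,fy=k,interpolation=cv2.INTER_CUBIC)
E
python3 - <<'E'
from look import *
st()
a=camera("scene")
cv2.imwrite("pics/d2.png",f(a,280,140,110,150,4))
E
```

```text
3.2 [500.181 304.69   45.047] F [-0.424  0.463 -0.025] T [-0.017  0.028  0.025] w 85.59773783462559 x [ 0.001  0.001 -1.   ] yaw_y 0.12597878770442283 q [ 0.881  0.397 -0.411  0.    -0.761  0.816]
```

View pics/d2.png

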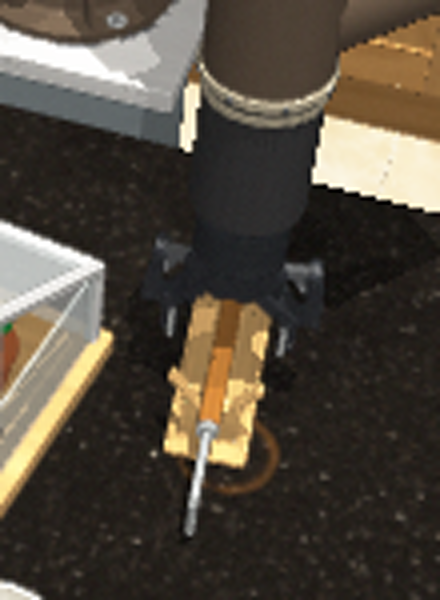

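The fingers straddle the handle, at crop pixels (170,320) and (282,335), with the pole centred at (228,325). I close now.

Call:
play_rows(
  delta_pos=[
    [0.002,0,0],
    [0,0,0],
    [0,0,0],
    [0,0,0],
    [0,0,0],
    [0,0,0],
    [0,0,0],
    [0,0,0],
    [0,0,0],
    [0,0,0],
  ],
  turn=[
    [0,0,0],
    [0,0,0],
    [0,0,0],
    [0,0,0],
    [0,0,0],
    [0,0,0],
    [0,0,0],
    [0,0,0],
    [0,0,0],
    [0,0,0],
  ],
  claw=[0.6,0.4,0.3,0.2,0.1,0,0,0,0,0],
  grip_force=100,
)

```text
time: 4.25
position: [500.0, 304.3, 42.6]
eef_rot: [0.531, 0.468, 0.53, -0.467]
contact_force: [-0.5, -0.8, 6.5]
grip_width: 16.8
```

Run:
```python
from look import *
st()
```

```text
4.25 [499.987 304.334  42.605] F [-0.462 -0.759  6.545] T [-0.286  0.534  0.005] w 16.810765016514132 x [ 0.  0. -1.] yaw_y 0.1258983331250365 q [ 0.881  0.4   -0.413  0.    -0.757  0.816]
```

Call:
play_rows(
  delta_pos=[
    [-0.005,0,0],
    [-0.01,0,0],
    [-0.02,0,0],
    [-0.03,0,0],
    [-0.035,0,0],
    [-0.035,0,0],
    [-0.035,0,0],
    [-0.035,0,0],
    [-0.03,0,0],
    [-0.025,0,0],
    [-0.015,0,0],
    [-0.007,0,0],
    [0,0,0],
    [0,0,0],
    [0,0,0],
  ],
  turn=[
    [0,0,0],
    [0,0,0],
    [0,0,0],
    [0,0,0],
    [0,0,0],
    [0,0,0],
    [0,0,0],
    [0,0,0],
    [0,0,0],
    [0,0,0],
    [0,0,0],
    [0,0,0],
    [0,0,0],
    [0,0,0],
    [0,0,0],
  ],
  claw=[0,0,0,0,0,0,0,0,0,0,0,0,0,0,0],
)

```text
time: 5.75
position: [499.4, 304.0, 323.0]
eef_rot: [0.53, 0.467, 0.531, -0.468]
contact_force: [0.4, 0.3, -1.6]
grip_width: 16.6
```

Run:
```python
from look import *
o,R=st()
a=camera("scene");b=camera("top")
cv2.imwrite("pics/d3.png",np.hstack([f(a,220,90,180,180,4)]))
y=.1259;u=np.array([np.cos(y),np.sin(y),0]);g=o["position"]+[0,0,18.4]
print("tip pred scene",proj("scene",g+170*u-[0,0,49]),"front handle",proj("scene",g+100*u))
```

```text
5.75 [499.436 303.978 323.025] F [ 0.389  0.349 -1.585] T [-0.027 -0.004  0.015] w 16.576284040575793 x [-0.002 -0.001 -1.   ] yaw_y 0.12573980037562615 q [ 0.881  0.166 -0.042 -0.    -1.365  0.816]
tip pred scene [335.725 215.229] front handle [341.038 185.187]
```

View pics/d3.png

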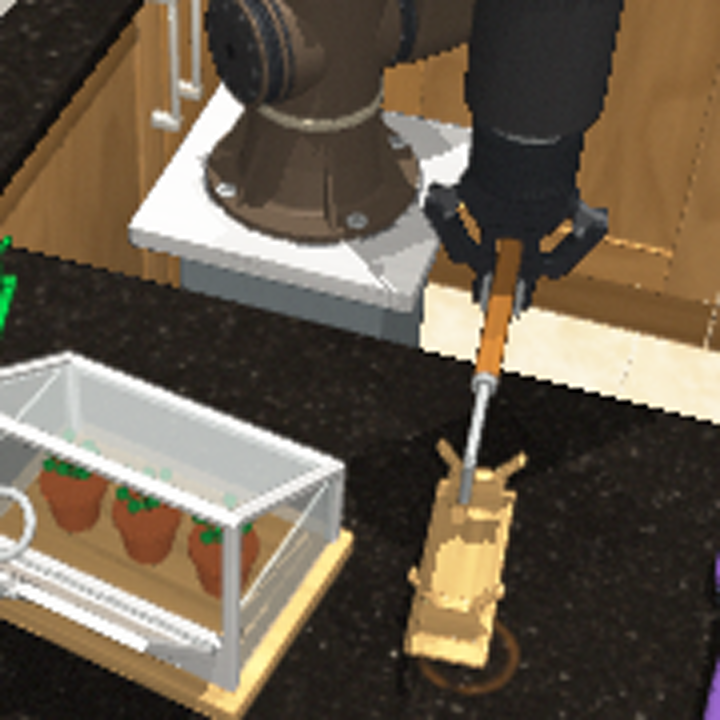

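The pole is held firm and level. The hook tip is at scene (336.2,215.5), predicted (335.7,215.2). Next I swing it above the eye.

Call:
play_rows(
  delta_pos=[
    [0,0,0],
    [0,0,0],
    [0,0,0],
    [0,0,0],
    [0,0.005,0.009],
    [0,0.01,0.018],
    [0,0.015,0.026],
    [0,0.016,0.027],
    [0,0.016,0.027],
    [0,0.016,0.027],
    [0,0.016,0.027],
    [0,0.015,0.026],
    [0,0.012,0.02],
    [0,0.01,0.017],
    [0,0.007,0.012],
    [0,0.0033,0.007],
    [0,0,0],
    [0,0,0],
    [0,0,0],
  ],
  turn=[
    [4,0,0],
    [4,0,0],
    [4,0,0],
    [4,0,0],
    [0,0,0],
    [0,0,0],
    [0,0,0],
    [0,0,0],
    [0,0,0],
    [0,0,0],
    [0,0,0],
    [0,0,0],
    [0,0,0],
    [0,0,0],
    [0,0,0],
    [0,0,0],
    [0,0,0],
    [0,0,0],
    [0,0,0],
  ],
  claw=[0,0,0,0,0,0,0,0,0,0,0,0,0,0,0,0,0,0,0],
)

```text
time: 7.75
position: [602.2, 43.2, 324.4]
eef_rot: [0.46, 0.537, 0.46, -0.537]
contact_force: [-1.0, 0.9, -1.2]
grip_width: 16.6
```

Run:
```python
from look import *
o,R=st()
a=camera("scene");b=camera("top")
cv2.imwrite("pics/d4.png",np.hstack([f(a,180,140,70,100,6),f(b,240,90,60,100,6)]))
u=R[:,1];g=o["position"]+[0,0,18.4];t=g+170*u-[0,0,49];print("tip",t,proj("scene",t),proj("top",t))
```

```text
7.75 [602.162  43.248 324.377] F [-0.968  0.851 -1.198] T [ 0.065 -0.    -0.013] w 16.585252364662235 x [ 0.  0. -1.] yaw_y -0.15246484223990778 q [ 0.395  0.197 -0.001 -0.    -1.373  1.023]
tip [770.19   17.429 293.79 ] [218.794 211.017] [277.919 117.743]
```

View pics/d4.png

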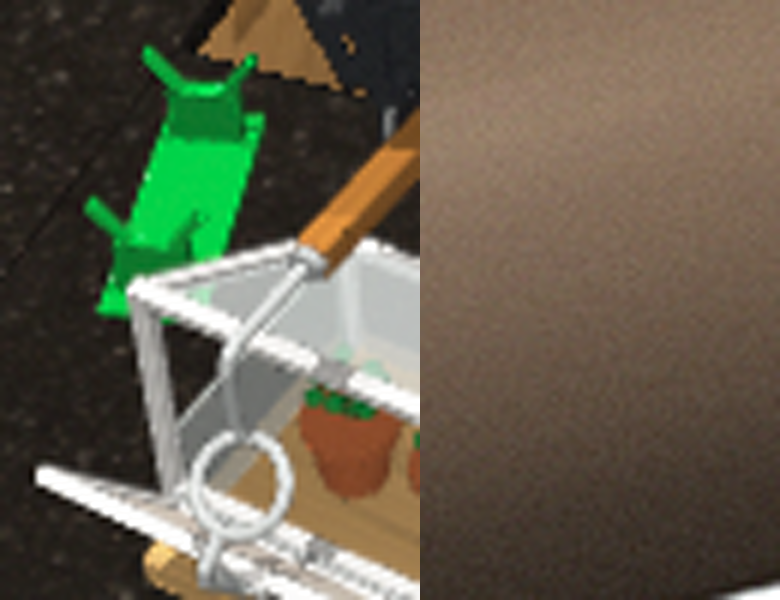

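The hook hangs above the ring in the scene view: tip at crop (239,435), ring centre at (242,485). The top view is blocked by the arm. I lower it partway and check.

Call:
play_rows(
  delta_pos=[
    [0.005,0,0],
    [0.01,0,0.0006],
    [0.01,0,0.0006],
    [0.007,0,0],
    [0.003,0,0],
    [0,0,0],
    [0,0,0],
  ],
  turn=[
    [0,0,0],
    [0,0,0],
    [0,0,0],
    [0,0,0],
    [0,0,0],
    [0,0,0],
    [0,0,0],
  ],
  claw=[0,0,0,0,0,0,0],
)

```text
time: 8.55
position: [602.4, 41.3, 289.5]
eef_rot: [0.46, 0.537, 0.46, -0.537]
contact_force: [-0.3, -0.3, -1.2]
grip_width: 16.7
```

Run:
```python
from look import *
o,R=st()
a=camera("scene")
cv2.imwrite("pics/d5.png",f(a,190,180,60,60,10))
u=R[:,1];g=o["position"]+[0,0,18.4];t=g+170*u-[0,0,49];print("tip",t,proj("scene",t),proj("scene",t+[0,0,49]))
```

```text
8.55 [602.357  41.305 289.532] F [-0.317 -0.282 -1.166] T [-0.006 -0.009 -0.023] w 16.66619831020995 x [ 0. -0. -1.] yaw_y -0.1535041436221034 q [ 0.392  0.211 -0.061  0.    -1.299  1.025]
tip [770.358  15.311 258.991] [219.255 219.025] [217.595 207.428]
```

View pics/d5.png

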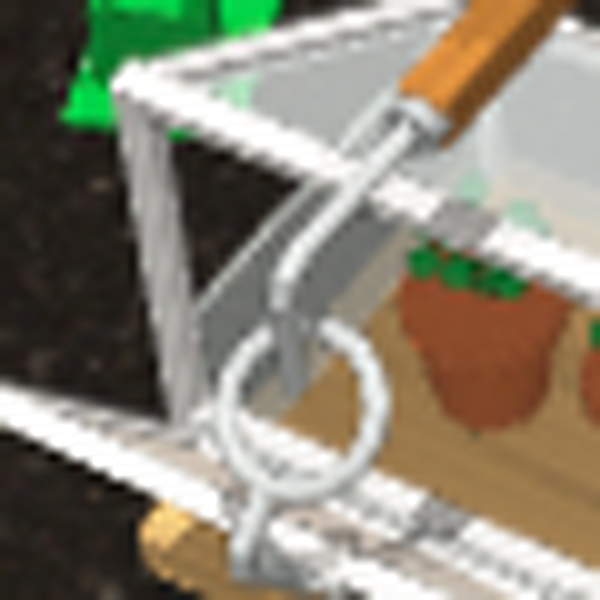

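The finger tip, at (292,395) in the crop, is entering the ring, whose centre is at (303,410). There is no contact force. I lower it the rest of the way with a 2 mm shift to +y.

Call:
play_rows(
  delta_pos=[
    [0.004,0,-0.001],
    [0.007,0,-0.001],
    [0.006,0,0],
    [0.003,0,0],
    [0.001,0,0],
    [0,0,0],
    [0,0,0],
  ],
  turn=[
    [0,0,0],
    [0,0,0],
    [0,0,0],
    [0,0,0],
    [0,0,0],
    [0,0,0],
    [0,0,0],
  ],
  claw=[0,0,0,0,0,0,0],
)

```text
time: 9.3
position: [602.6, 43.3, 268.5]
eef_rot: [0.46, 0.537, 0.46, -0.537]
contact_force: [-0.6, -0.9, -0.9]
grip_width: 16.5
```

Run:
```python
from look import *
o,R=st()
a=camera("scene")
cv2.imwrite("pics/d6.png",f(a,190,180,60,60,10))
u=R[:,1];g=o["position"]+[0,0,18.4];t=g+170*u-[0,0,49];print("tip",t,proj("scene",t),proj("scene",t+[0,0,49]))
# path: forward dist & height of eye relative to theta=.658 along house x
for th in np.linspace(.658,0,8):
    print(round(th,3),round(-35*np.cos(th)+190*np.sin(th),1),round(80+190*np.cos(th)+35*np.sin(th),1))
```

```text
9.3 [602.609  43.298 268.514] F [-0.568 -0.902 -0.943] T [0.046 0.016 0.025] w 16.478749348856987 x [ 0. -0. -1.] yaw_y -0.15346789624237697 q [ 0.395  0.221 -0.094  0.    -1.255  1.022]
tip [770.611  17.311 237.971] [220.524 224.051] [218.92  212.737]
0.658 88.5 251.7
0.564 72.0 259.3
0.47 54.8 265.2
0.376 37.2 269.6
0.282 19.3 272.2
0.188 1.1 273.2
0.094 -17.0 272.4
0.0 -35.0 270.0
```

View pics/d6.png

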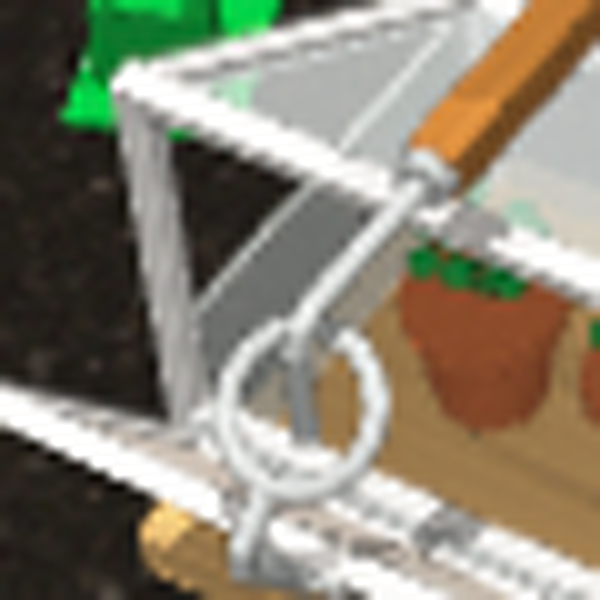

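The finger is through the ring, with its lower end at (305,440) in the crop, inside the ring. I pull along the eye's arc.

Call:
play_rows(
  delta_pos=[
    [0,-0.005,0],
    [0,-0.006,0],
    [-0.0027,-0.0057,0],
    [-0.0027,-0.0057,0],
    [-0.0027,-0.0057,0],
    [-0.002,-0.006,0],
    [-0.002,-0.006,0],
    [-0.002,-0.006,0],
    [-0.0013,-0.0063,0],
    [-0.0013,-0.0063,0],
    [-0.0013,-0.0063,0],
    [0,0,0],
  ],
  turn=[
    [0,0,0],
    [0,0,0],
    [0,0,0],
    [0,0,0],
    [0,0,0],
    [0,0,0],
    [0,0,0],
    [0,0,0],
    [0,0,0],
    [0,0,0],
    [0,0,0],
    [0,0,0],
  ],
  claw=[0,0,0,0,0,0,0,0,0,0,0,0],
)

```text
time: 10.55
position: [537.4, 53.4, 286.8]
eef_rot: [0.46, 0.537, 0.46, -0.537]
contact_force: [0.5, 0.5, -1.4]
grip_width: 16.7
```

Run:
```python
from look import *
o,R=st()
a=camera("scene")
cv2.imwrite("pics/d7.png",f(a,190,160,90,90,8))
u=R[:,1];g=o["position"]+[0,0,18.4];t=g+170*u-[0,0,49];print("tip",t,proj("scene",t),proj("scene",t+[0,0,49]))
```

```text
10.55 [537.433  53.39  286.785] F [ 0.501  0.511 -1.392] T [ 0.105 -0.001  0.1  ] w 16.680093979565708 x [ 0.  0. -1.] yaw_y -0.15304823832554623 q [ 0.462  0.103 -0.197 -0.    -1.27   0.956]
tip [705.445  27.473 256.218] [232.737 205.178] [231.514 193.567]
```

View pics/d7.png

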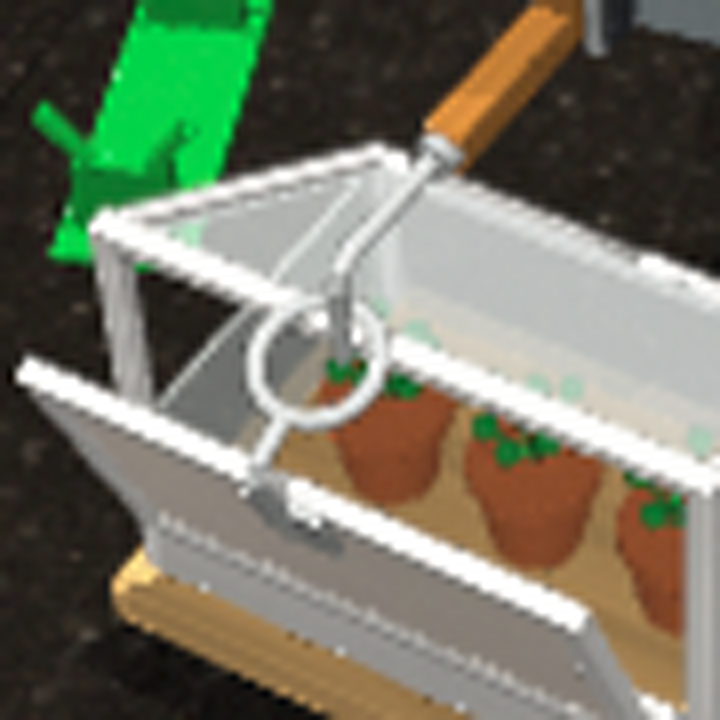

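The flap is following the hook, and the finger bears on the ring's near inner edge at crop (345,325). I continue.

Call:
play_rows(
  delta_pos=[
    [-0.0007,-0.0063,0],
    [-0.0007,-0.0063,0],
    [-0.0007,-0.0063,0],
    [-0.0003,-0.0063,0],
    [-0.0003,-0.0063,0],
    [-0.0003,-0.0063,0],
    [0.0003,-0.006,0],
    [0.0003,-0.006,0],
    [0.0003,-0.006,0],
    [0.0004,-0.004,0],
    [0.0004,-0.004,0],
    [0,0,0],
  ],
  turn=[
    [0,0,0],
    [0,0,0],
    [0,0,0],
    [0,0,0],
    [0,0,0],
    [0,0,0],
    [0,0,0],
    [0,0,0],
    [0,0,0],
    [0,0,0],
    [0,0,0],
    [0,0,0],
  ],
  claw=[0,0,0,0,0,0,0,0,0,0,0,0],
)

```text
time: 11.8
position: [474.6, 63.1, 287.7]
eef_rot: [-0.46, -0.537, -0.46, 0.537]
contact_force: [-0.2, -0.3, -0.6]
grip_width: 16.1
```

Run:
```python
from look import *
o,R=st()
a=camera("scene")
cv2.imwrite("pics/d8.png",f(a,190,150,100,90,8))
u=R[:,1];g=o["position"]+[0,0,18.4];t=g+170*u-[0,0,49];print("tip",t)
x=np.array([np.cos(-.154),np.sin(-.154),0]);print("finger local x",(t-[682.4,29.8,0])@x)
```

```text
11.8 [474.629  63.088 287.67 ] F [-0.19  -0.289 -0.578] T [ 0.005 -0.012 -0.026] w 16.147510459279108 x [-0.  0. -1.] yaw_y -0.15313990069366065 q [ 0.544 -0.006 -0.311 -0.    -1.265  0.874]
tip [642.639  37.156 257.038]
finger local x -40.418482511760274
```

View pics/d8.png

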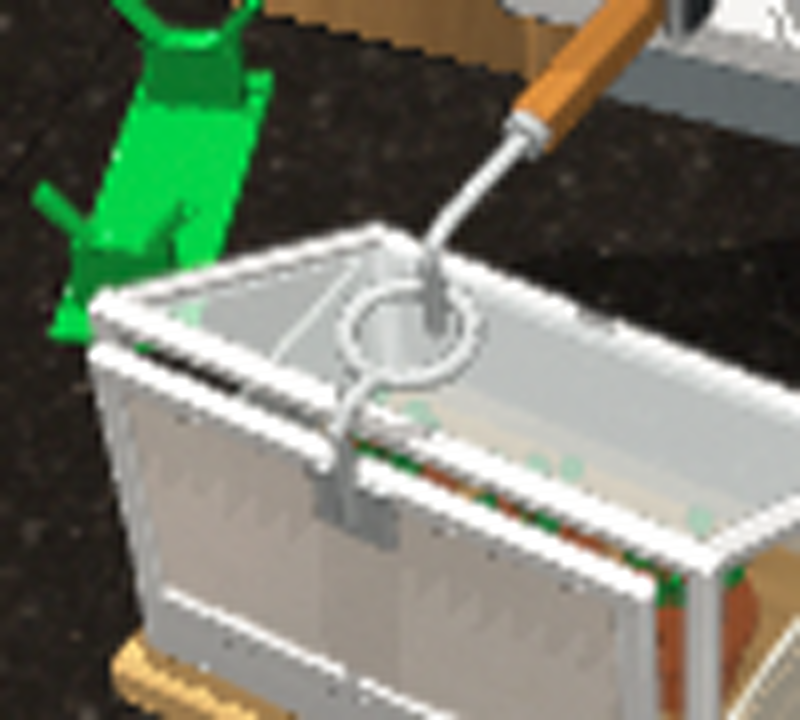

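It is nearly shut, with a gap still visible from crop (120,340) to (640,570). I continue slowly and watch the force.

Call:
play_rows(
  delta_pos=[
    [0,-0.002,0],
    [0.0003,-0.002,0],
    [0.0003,-0.002,0],
    [0.0003,-0.002,0],
    [0.0003,-0.002,0],
    [0,-0.001,0],
    [0,-0.001,0],
    [0,0,0],
  ],
  turn=[
    [0,0,0],
    [0,0,0],
    [0,0,0],
    [0,0,0],
    [0,0,0],
    [0,0,0],
    [0,0,0],
    [0,0,0],
  ],
  claw=[0,0,0,0,0,0,0,0],
)

```text
time: 12.65
position: [465.4, 64.9, 287.0]
eef_rot: [0.461, 0.538, 0.459, -0.536]
contact_force: [13.7, -2.6, -7.5]
grip_width: 16.6
```

Run:
```python
from look import *
o,R=st()
a=camera("scene")
cv2.imwrite("pics/d9.png",f(a,190,150,100,90,8))
u=R[:,1];g=o["position"]+[0,0,18.4];t=g+170*u-[0,0,49];print("tip",t)
x=np.array([np.cos(-.154),np.sin(-.154),0]);print("finger local x",(t-[682.4,29.8,0])@x)
```

```text
12.65 [465.4    64.94  286.952] F [13.669 -2.583 -7.548] T [-1.139 -4.296 -0.202] w 16.63830600077798 x [ 0.004  0.    -1.   ] yaw_y -0.15360896622828005 q [ 0.561 -0.025 -0.332  0.002 -1.259  0.855]
tip [633.397  38.929 257.084]
finger local x -49.823780149206264
```

View pics/d9.png

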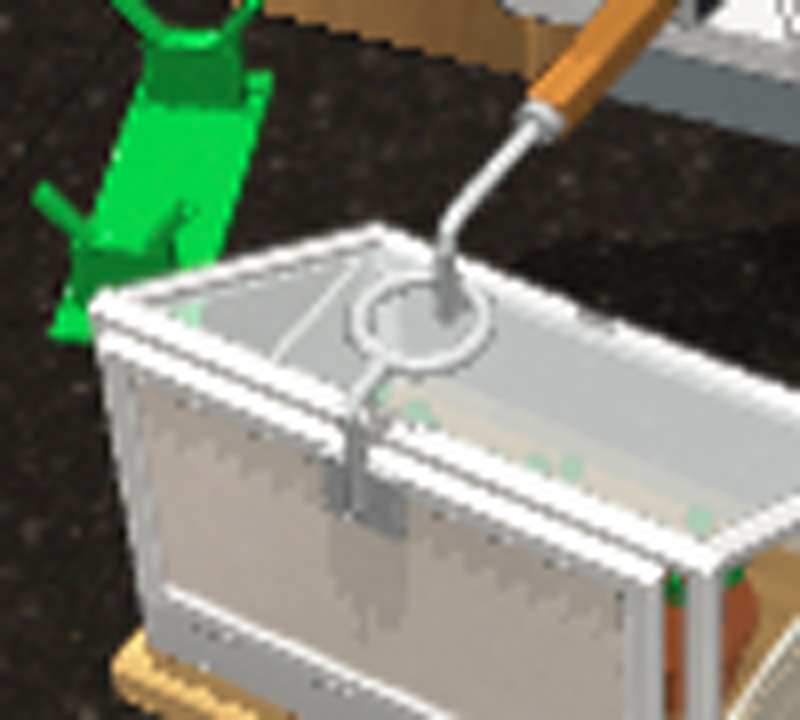

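The pull force rose to about 14 N against the 2–3 N that moves the flap, and the frames meet, so the flap is at its stop. I ease the finger to the ring centre and look.

Call:
play_rows(
  delta_pos=[
    [0,0.002,0],
    [0,0.003,0],
    [0,0.003,0],
    [0,0.003,0],
    [0,0.002,0],
    [0,0.001,0],
    [0,0,0],
    [0,0,0],
  ],
  turn=[
    [0,0,0],
    [0,0,0],
    [0,0,0],
    [0,0,0],
    [0,0,0],
    [0,0,0],
    [0,0,0],
    [0,0,0],
  ],
  claw=[0,0,0,0,0,0,0,0],
)

```text
time: 13.5
position: [477.1, 62.7, 286.4]
eef_rot: [-0.46, -0.537, -0.46, 0.537]
contact_force: [0.4, 0.4, -0.8]
grip_width: 17.0
```

Run:
```python
from look import *
o,R=st()
a=camera("scene")
cv2.imwrite("pics/d10.png",f(a,190,150,100,90,8))
u=R[:,1];g=o["position"]+[0,0,18.4];t=g+170*u-[0,0,49];print("tip",t,proj("scene",t))
x=np.array([np.cos(-.154),np.sin(-.154),0]);print("finger local x",(t-[682.4,29.8,0])@x)
```

```text
13.5 [477.102  62.703 286.374] F [ 0.39   0.353 -0.79 ] T [-0.006  0.026  0.022] w 16.950723362012916 x [-0.  0. -1.] yaw_y -0.15349522609378355 q [ 0.541 -0.001 -0.309 -0.    -1.262  0.877]
tip [645.103  36.712 255.759] [243.862 192.412]
finger local x -37.91541310361676
```

View pics/d10.png

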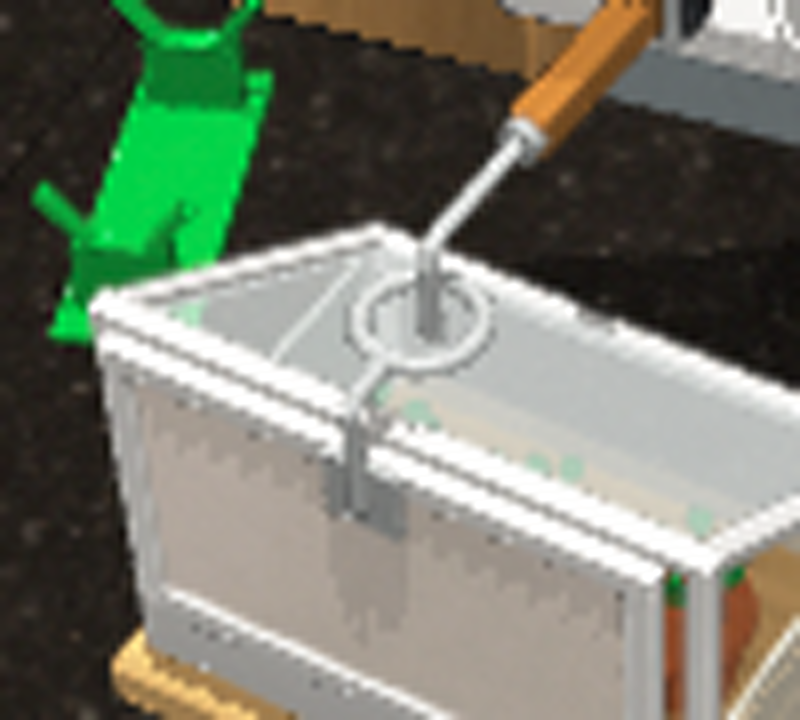

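The flap stays shut and the finger hangs free inside the ring, with its tip at crop (430,338). I lift straight out.

Call:
play_rows(
  delta_pos=[
    [-0.002,0,0],
    [-0.004,0,0],
    [-0.006,0,0],
    [-0.008,0,0],
    [-0.008,0,0],
    [-0.008,0,0],
    [-0.006,0,0],
    [-0.003,0,0],
    [0,0,0],
    [0,0,0],
  ],
  turn=[
    [0,0,0],
    [0,0,0],
    [0,0,0],
    [0,0,0],
    [0,0,0],
    [0,0,0],
    [0,0,0],
    [0,0,0],
    [0,0,0],
    [0,0,0],
  ],
  claw=[0,0,0,0,0,0,0,0,0,0],
)

```text
time: 14.55
position: [477.0, 62.7, 331.1]
eef_rot: [-0.46, -0.537, -0.46, 0.537]
contact_force: [0.6, 0.1, -2.1]
grip_width: 16.3
```

Run:
```python
from look import *
o,R=st()
a=camera("scene")
cv2.imwrite("pics/d11.png",f(a,190,140,100,100,7))
u=R[:,1];g=o["position"]+[0,0,18.4];t=g+170*u-[0,0,49];print("tip",t,proj("scene",t))
y=.1259;U=np.array([np.cos(y),np.sin(y),0]);Z=np.array([np.sin(y),-np.cos(y),0]);d=np.array([500,304.3,0])-o["position"]
print("after turn: along",d@U,"z",d@Z,"turn",np.degrees(np.arctan2(R[1,1],R[0,1])-y))
```

```text
14.55 [477.047  62.719 331.147] F [ 0.638  0.099 -2.081] T [ 0.013  0.012 -0.025] w 16.345707638210257 x [-0. -0. -1.] yaw_y -0.1535159142598045 q [ 0.541 -0.02  -0.228 -0.    -1.363  0.877]
tip [645.048  36.724 300.481] [243.071 181.812]
after turn: along 53.105697325294564 z -236.78666246082 turn -16.00935261587607
```

View pics/d11.png

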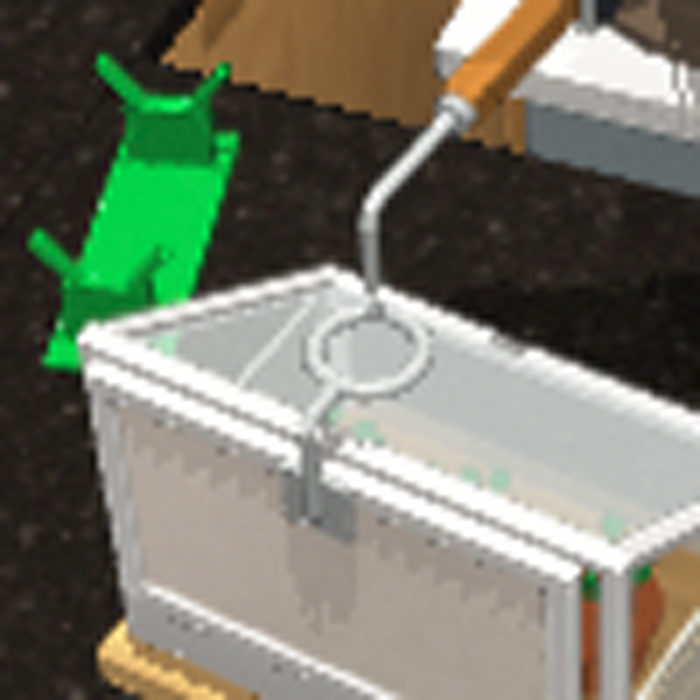

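Unhooked: the tip is at crop (372,297), 26 mm above the ring, and the flap is still shut. I go back above the rest.

Call:
play_rows(
  delta_pos=[
    [0,0,0],
    [0,0,0],
    [0,0,0],
    [0,0,0],
    [0,0.002,-0.009],
    [0,0.004,-0.018],
    [0,0.006,-0.027],
    [0,0.006,-0.027],
    [0,0.006,-0.027],
    [0,0.006,-0.027],
    [0,0.006,-0.027],
    [0,0.006,-0.026],
    [0,0.005,-0.022],
    [0,0.004,-0.017],
    [0,0.002,-0.01],
    [0,0,0],
    [0,0,0],
    [0,0,0],
  ],
  turn=[
    [-4,0,0],
    [-4,0,0],
    [-4,0,0],
    [-4,0,0],
    [0,0,0],
    [0,0,0],
    [0,0,0],
    [0,0,0],
    [0,0,0],
    [0,0,0],
    [0,0,0],
    [0,0,0],
    [0,0,0],
    [0,0,0],
    [0,0,0],
    [0,0,0],
    [0,0,0],
    [0,0,0],
  ],
  claw=[0,0,0,0,0,0,0,0,0,0,0,0,0,0,0,0,0,0],
)

```text
time: 16.4
position: [500.0, 303.8, 331.7]
eef_rot: [0.53, 0.468, 0.53, -0.468]
contact_force: [-0.5, -0.2, -1.5]
grip_width: 16.8
```

Run:
```python
from look import *
o,R=st()
a=camera("scene")
cv2.imwrite("pics/d12.png",f(a,280,120,100,150,4))
u=R[:,1];g=o["position"]+[0,0,18.4];t=g+170*u-[0,0,49];print("tip",t,proj("scene",t))
print("to go",R.T@(np.array([500,304.3,42.6])-o["position"]))
```

```text
16.4 [500.018 303.764 331.705] F [-0.533 -0.213 -1.49 ] T [ 0.005  0.095 -0.012] w 16.797252812512728 x [ 0.  0. -1.] yaw_y 0.12505986314401213 q [ 0.88   0.162 -0.027  0.    -1.381  0.816]
tip [668.69  324.969 301.151] [335.857 213.237]
to go [289.105  -0.029  -0.482]
```

View pics/d12.png

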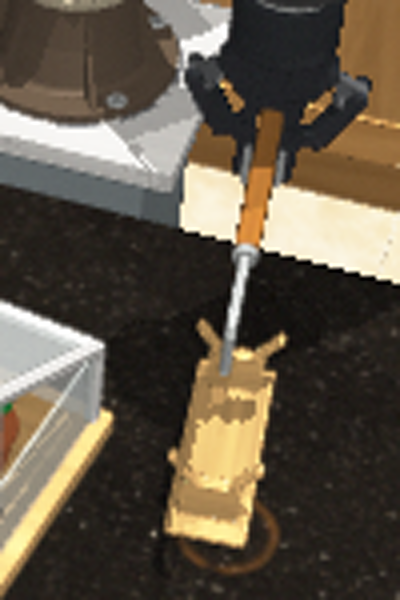

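The tip is at full-picture (336,213), predicted (335.9,213.2), so there was no slip. I lower it onto the rest.

Call:
play_rows(
  delta_pos=[
    [0.01,0,0],
    [0.02,0,-0.0005],
    [0.03,0,0],
    [0.035,0,0],
    [0.035,0,0],
    [0.035,0,0],
    [0.03,0,0],
    [0.025,0,0],
    [0.02,0,0],
    [0.015,0,0],
    [0.01,0,0],
    [0.007,0,0],
    [0.005,0,0],
    [0.004,0,0],
    [0.003,0,0],
    [0.002,0,0],
    [0,0,0],
    [0,0,0],
  ],
  turn=[
    [0,0,0],
    [0,0,0],
    [0,0,0],
    [0,0,0],
    [0,0,0],
    [0,0,0],
    [0,0,0],
    [0,0,0],
    [0,0,0],
    [0,0,0],
    [0,0,0],
    [0,0,0],
    [0,0,0],
    [0,0,0],
    [0,0,0],
    [0,0,0],
    [0,0,0],
    [0,0,0],
  ],
  claw=[0,0,0,0,0,0,0,0,0,0,0,0,0,0,0,0,0,0],
)

```text
time: 18.25
position: [500.1, 305.1, 45.7]
eef_rot: [0.53, 0.468, 0.53, -0.467]
contact_force: [0.6, 1.0, -0.6]
grip_width: 16.5
```

Run:
```python
from look import *
o,R=st()
a=camera("scene")
cv2.imwrite("pics/d13.png",f(a,290,170,90,120,5))
print("to go",R.T@(np.array([500,304.3,42.6])-o["position"]))
```

```text
18.25 [500.085 305.129  45.662] F [ 0.641  0.971 -0.641] T [ 0.032  0.016 -0.007] w 16.50862623743023 x [ 0.  0. -1.] yaw_y 0.12587241413227254 q [ 0.881  0.397 -0.41   0.    -0.764  0.815]
to go [ 3.062 -0.189  0.813]
```

View pics/d13.png

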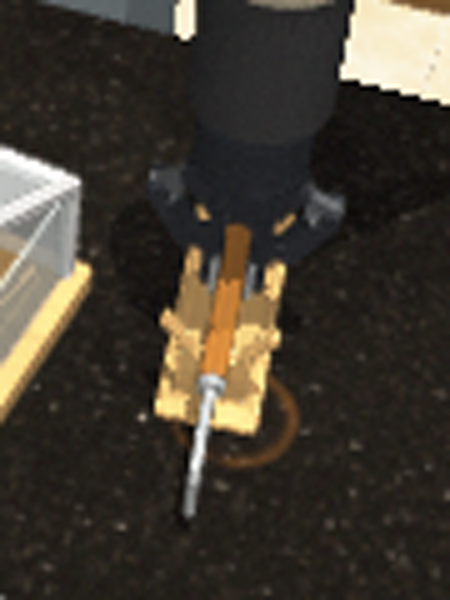

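The handle sits between both forks. I lower the last 3 mm and release.

Call:
play_rows(
  delta_pos=[
    [0.001,0,0.0005],
    [0.001,0,0],
    [0.0008,0,0],
    [0,0,0],
    [0,0,0],
    [0,0,0],
  ],
  turn=[
    [0,0,0],
    [0,0,0],
    [0,0,0],
    [0,0,0],
    [0,0,0],
    [0,0,0],
  ],
  claw=[0,0,0,0,0,0],
)

```text
time: 18.9
position: [500.0, 304.5, 42.6]
eef_rot: [0.53, 0.468, 0.53, -0.468]
contact_force: [-0.9, 0.2, -0.6]
grip_width: 16.2
```

Call:
play_rows(
  delta_pos=[
    [0,0,0],
    [0,0,0],
    [0,0,0],
    [0,0,0],
    [0,0,0],
    [0,0,0],
    [0,0,0],
    [0,0,0],
    [0,0,0],
    [0,0,0],
  ],
  turn=[
    [0,0,0],
    [0,0,0],
    [0,0,0],
    [0,0,0],
    [0,0,0],
    [0,0,0],
    [0,0,0],
    [0,0,0],
    [0,0,0],
    [0,0,0],
  ],
  claw=[0.25,0.3,0.4,0.6,0.8,1,1,1,1,1],
)

```text
time: 19.9
position: [500.0, 304.5, 42.6]
eef_rot: [0.53, 0.468, 0.53, -0.468]
contact_force: [-0.0, -0.3, 0.5]
grip_width: 84.9
```

Call:
play_rows(
  delta_pos=[
    [-0.005,0,0],
    [-0.01,0,0],
    [-0.02,0,0],
    [-0.03,0,0],
    [-0.035,0,0],
    [-0.035,0,0],
    [-0.03,0,0],
    [-0.02,0,0],
    [-0.01,0,-0.02],
    [0,0,-0.04],
    [0,0,-0.04],
    [0,0,-0.04],
    [0,0,-0.04],
    [0,0,-0.03],
    [0,0,-0.02],
    [0,0,0],
    [0,0,0],
  ],
  turn=[
    [0,0,0],
    [0,0,0],
    [0,0,0],
    [0,0,0],
    [0,0,0],
    [0,0,0],
    [0,0,0],
    [0,0,0],
    [0,0,0],
    [0,0,0],
    [0,0,0],
    [0,0,0],
    [0,0,0],
    [0,0,0],
    [0,0,0],
    [0,0,0],
    [0,0,0],
  ],
  claw=[1,1,1,1,1,1,1,1,1,1,1,1,1,1,1,1,1],
)

```text
time: 21.6
position: [470.9, 532.7, 237.9]
eef_rot: [0.531, 0.467, 0.531, -0.467]
contact_force: [0.7, 0.1, 0.4]
grip_width: 85.4
```

Run:
```python
from look import *
o,R=st()
a=camera("scene");b=camera("top")
cv2.imwrite("pics/d14.png",np.hstack([f(a,305,190,70,90,5),f(b,155,175,70,90,5)]))
cv2.imwrite("pics/d15.png",np.hstack([f(a,190,150,100,120,4),f(b,210,110,120,120,4)]))
```

```text
21.6 [470.858 532.736 237.917] F [0.696 0.053 0.413] T [-0.024 -0.057  0.002] w 85.42753655968951 x [-0. -0. -1.] yaw_y 0.1265081711912367 q [ 1.12   0.414  0.111  0.    -1.268  0.577]
```

View pics/d14.png

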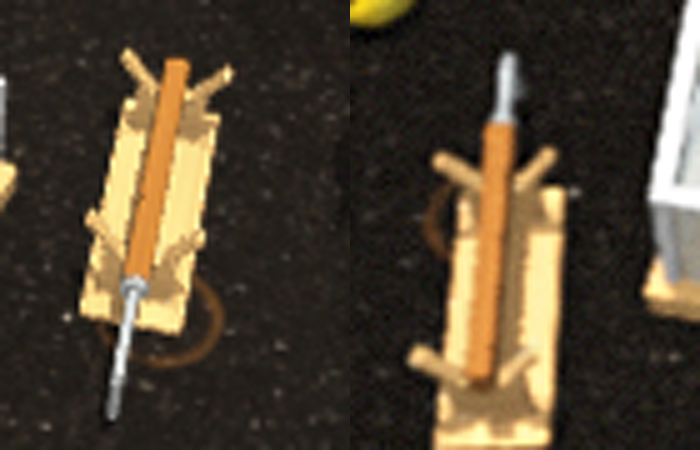

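View pics/d15.png

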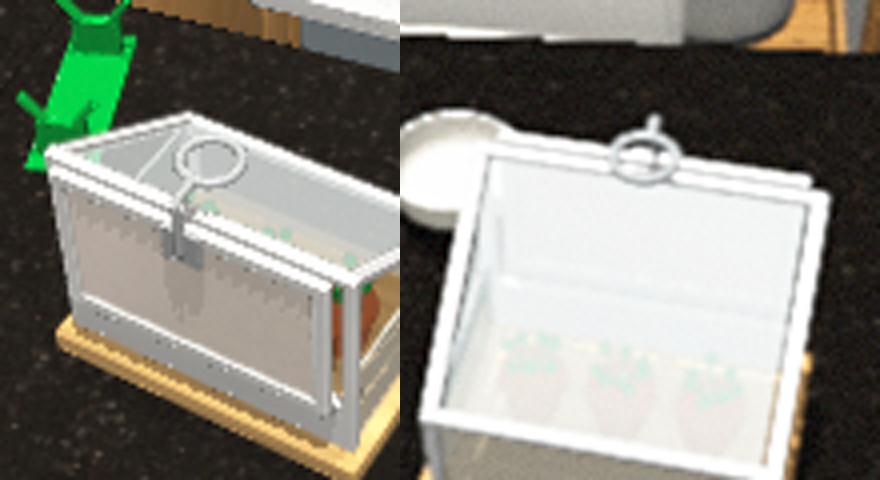

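Run:
```python
from h import *
X,r=tri((242.5,190.2),(271.25,149.3));print(X,r)
x=np.array([np.cos(.154),-np.sin(.154),0]);L=(X-[682.4,29.8,0])@x;print("local x",L,"angle",np.arctan2(L,X[2]-80)+np.arctan2(35,190))
```

```text
[649.80904966  33.71827706 269.10663328] 2.5780191496522824
local x -32.80628242416721 angle 0.010397530008480288
```

Run:
```python
from station import job_done
print(job_done())
```

```text
the job is handed in; nothing more can be done
None
```

The vent flap is pulled shut, the hook is out of the eye, and the pole is back on the wooden rest, hook down. I handed the job in at about 22 s, and the system reported no verdict.

- **Flap:** I pulled until the force rose to about 14 N, against the 2–3 N that moves the flap. It stayed put when I unhooked. In the last pictures the ring eye measures (650, 34, 269) mm, against (648, 35, 270) expected when shut. That is about 0.01 rad, within the measuring error.
- **Pole:** It lies in both forks, in the same place in both camera views as at the start. The hook did not slip in the grip: its position matched the prediction to within 1 pixel just before I laid it down.
- **Clearances:** The gripper and arm stayed clear of the flap. The green look-alike rest was left alone, and the gripper ended open and touching nothing.
- **Limits of the checks:** The arm blocked the top camera while I was hooking, so that step was checked from the scene camera only. No check failed; the two-view measurements disagreed by about 3 mm on the flap's ring and about 8 mm at one roof corner.

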